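# Post the slide box through the chute flap

## Task

Return the blue-grey slide box to the archive bin: push it with the fingers along the slideway, so that its nose swings the hanging flap open, and on through until it slides down into the bin behind, then draw the fingers back out so that the flap hangs shut again. Push the box only, do not lift it, and leave the jar, bottle, dropper and timer beside the chute where they stand.

Things in the scene. Friction and masses are not known exactly. Their poses are not given: they have to be found in the camera images.
- chute: Grey and bare sheet-metal chute fixed on the worktop. Origin on the worktop straight below the flap's hinge line, midway across; +x runs along it from infeed to bin, +y left, z up. Its frame is used below, in mm. Level polished slideway (friction about 0.2), top at z = 85, from x = -205 (open end) to 50. Open from above to x = 104; from there a pale cover at z = 130 to 134 closes the bin.
- infeed (a point): Point on the slideway's middle line at (-128, 0, 85). Wide infeed from x = -205 to -100 between kerbs at y = +-100; from x = -100 to -33 flared guides (31 degrees) narrow it to the throat. Kerbs and guides are 25 high above the slideway.
- gate (a point): Point on the slideway's middle line below the shut flap, at (0, 0, 85). Throat from x = -33 on: straight walls 119 apart inside, 45 high above the slideway; two hinge ears on them, x = -15 to 15, rise to z = 148. With the fingertips about 22 above the slideway a gripper's body stays clear of the hinge.
- edge (a point): End of the level slideway on the middle line, at (50, 0, 85). From here a 30 degree ramp falls to the bin's end wall at x = 190; the box comes to rest on it, its origin at about x = 140. Once its middle has passed this edge the box tips and slides down by itself: its rear face, and the fingertips behind it, must go 5 to 15 past the flap's plane x = 0.
- flap (a joint): Angle (rad) of the 50 g steel flap hanging across the throat from two stub pivots at x = 0, z = 141; 0 = hanging shut, swings only inward (lower edge to +x and up) to 1.55, falls back by its weight. 113 wide, 3 thick: a panel 27 to 53 below the hinge on two side straps; the cut-out between these, 93 wide and open at the top, lets down-pointing fingers pass behind the box.
- flap_panel (a point): Middle of the flap's lower panel, moving with it; shut, it is at (0, 0, 101). While the box is under it the flap rests on the box (about 1.2 rad). When the box has dropped, the flap falls against fingers left in its way, and swings shut as they are drawn back toward -x.
- slide_box: Closed blue-grey slide box, 95 (x) by 105 (y) by 37 (z) mm, 0.13 to 0.22 kg, flat on the infeed. Origin: centre of its underside; its +x points to the flap, give or take 0.2 rad; it starts up to 25 off the middle line. Its solid rear face, the one to push, is 44 behind the origin (a thin lip at 48), its nose 48 ahead. Too wide to grip.
- jar: White specimen jar with a dark green screw lid, 65 mm across, 78 high, standing beside the infeed. Origin at the centre of its underside. Leave alone
- bottle: White squeeze bottle with a pointed red cap, 46 mm across, 106 high, standing beside the infeed. Origin at the centre of its underside. Leave alone
- dropper: Small clear dropper bottle with a black rubber bulb, 21 mm across, 77 high, standing beside the throat. Origin at the centre of its underside. Leave alone
- timer: White bench timer with a small display and three keys, 68 by 64 by 20 mm, lying beside the throat. Origin at the centre of its underside. Leave alone
Not all that is in view belongs to the job. What is shaped like the slide_box but pink or purple is not meant.

How it is judged:
On the way, in this order (a step that is already met when the one before it is completed fails the run):
1. the box, pushed along the slideway, has swung the flap open with its nose (value of joint flap above 0.6 rad and x of slide_box in the frame of chute between -0.035 and 0.055 m and contact force between the fingers and slide_box above 0.05 N), for 0.1 s.
2. the box has slid down into the bin (x of slide_box in the frame of chute above 0.11 m and z of slide_box in the frame of chute below 0.06 m), for 0.2 s.
At the end, for the whole second after the job is handed in: The slide box lies at rest in the bin on the ramp (its origin 110 to 190 mm past the flap's plane and at least 25 mm below the slideway) and the flap hangs shut (within 0.06 rad) (all of step 2 and x of slide_box in the frame of chute below 0.19 m and linear speed of slide_box below 0.02 m/s and value of joint flap below 0.06 rad); the robot touches nothing.
It fails at once if the box is lifted off the slideway (more than 15 mm) (z of slide_box in the frame of chute above 0.1 m).
It fails at once if the box is turned over (angle between slide_box's own z axis and vertical above 1.2 rad).
It fails at once if the jar, bottle, dropper or timer is shifted (more than 30 mm) or knocked over (distance of any of jar, bottle, dropper, timer from where it was at the start of the episode above 0.03 m or angle between any of jar, bottle, dropper, timer's own z axis and vertical above 0.5 rad).
It also fails if it takes over 43 s, if anything falls off the work surface, if the arm or the gripper's body presses on something with over 40 N, if the wrist force passes 120 N, or if a joint passes its speed limit or range.

## Robot

A 6-joint arm with a two-finger parallel gripper is mounted at the origin on a cart in front of the work surface, level with it; the furniture and walls round the work are solid. World frame = base frame: x ahead of the robot, y to its left, z up, the work surface at z = 0. Lengths are in m, angles in rad, forces in N, time in s.
With the tool pointing down it reaches from about 0.25 to 0.725 m from the base axis. Payload 4 kg.
Tool frame: the origin (TCP) lies on the centre line of the jaws, within the pads' length; the fingertips stand 11 mm ahead of it and the grasp point (between the pads) lies 8 mm behind it; z points along the fingers, x is the direction in which the jaws open and shut, and the axes are right-handed (so a half turn about z gives the same grasp; the last joint's range is limited). The gripper opens to 85 mm and grips with 20 to 120 N. Pads are 22 mm wide; open, the fingers measure 114 mm over their backs; the gripper's body (76 mm by 85 mm) begins 54 mm behind the grasp point. The pads swing forward as they close: fully open they stand 13 mm farther back than shut.
Start: joints at [1.227, 0.241, 0.005, 1.335, 0, 1.571], TCP at [0.169, 0.471, 0.242] pointing down, gripper open.
Joint ranges: [-2.72, 2.72], [-1.05, 1.87], [-1.09, 1.28], [-1.99, 2.15], [-1.42, 1.44], [-3.14, 3.14]. Speed limits (rad/s): [2.79, 2.79, 3.14, 3.14, 3.14, 3.14].

## Interface

Orientations are given as a unit quaternion [x, y, z, w].
In Python, from workcell import bot, viewer, order gives the robot as it stands. The module is installed in compiled form; this text tells all that it offers.
- The arm moves only by the tool send_rows, never from a script. Its argument "increments" is a list that holds one entry, the list of rows, each a list of 4 numbers: the shift along the tool's x, y, z in m, then the turn about the tool's z in degrees. A call has exactly 8 rows; each row shifts and turns the pose as measured when the row begins, along the tool's axes as they then stand; what a row does not reach is not made up. A row lasts 1/10 s, in which the tool goes at most 50 mm and 8.59 degrees, less where a joint would pass 70% of its speed; a pose out of reach is approached as far as the arm can. A call is refused whole if a number of a shift passes 0.05 or a number of a turn 8.59, either way. A call with a gripper value outside its range is refused whole. "hand" is the closure, from -1 (fully open) to 1 (shut), so that 0 is half open, set as the call begins (left out, the last holds). The fingers move at their own pace and stop on an object; the grip force is fixed at half the most. Time passes only in rows, so rows that do not move let the fingers close, or fill a call up. It gives the time, the measured TCP pose, the force and the opening at its end, in the units of the state.
- bot.get_obs(): the state, without advancing time (a new reading comes with each control period).
- viewer.camera(name): name is "scene" or "top"; returns a dict with "image" (384x512x3 uint8, red, green, blue), "range_z" (384x512 float32, m along the optical axis (not along the pixel's ray), 0 where there is no reading), "camera_matrix" (3x3 intrinsics, pixels), "eye" and "rotation" of the camera in the world. Camera axes: x right, y down, z forward; pixel columns grow to the right and rows downward; lengths in m; the calibration is good to about 2 mm. A picture is of the moment at which its call begins.
- order.job_done(): hands the job in, once; it reports no verdict.
The state is a dict: "clock": time; "joint_pos": joint angles; "joint_vel": joint speeds; "tau": joint torques, N m; "eef_pos": TCP position; "tool_rot": TCP orientation; "ft_force": force on the tool from outside, world axes, zero at the start; "ft_torque": the same for the moment, N m; "grip_width": finger opening in m.
Only numpy, scipy, OpenCV 4.12 (cv2) and the standard library are available. Lean on these libraries where they do the work, as an engineer would, in place of code of your own. Each camera call takes 0.05 s, during which the arm holds its last target.

## Working session

There is one attempt and no reset: what is moved stays moved. The work goes in short steps, Python scripts to look and compute and a tool call to move; the robot and the scene stay as the last step left them, time stands still between calls to the robot, and variables do not carry over. Pictures are saved under pics/ and viewed, and the job is handed in when it is done.

Besides the shell and the picture viewer there is one more tool, called after "Request:" as a command line: name --argument value ..., lists and objects as JSON in quotes. send_rows: Moves the arm, as the interface text tells. Its arguments: {"type":"object","properties":{"increments":{"type":"array","items":{"type":"array","items":{"type":"array","items":{"type":"number"}}}},"hand":{"type":"number"}},"required":["increments"]}

```bash
mkdir -p pics; python3 - <<'E'
from workcell import bot, viewer
import cv2, numpy as np
o=bot.get_obs()
for k in o: print(k,o[k])
for n in("scene","top"):
    c=viewer.camera(n); cv2.imwrite(f"pics/{n}0.png",c["image"][:,:,::-1]); np.savez(f"{n}0.npz",**c); print(n,c["camera_matrix"],c["eye"],c["rotation"])
E
```

```text
clock 0.0
joint_pos [1.22702052e+00 2.41407949e-01 3.72148225e-03 1.33519585e+00
 1.18197646e-05 1.57082385e+00]
joint_vel [-0.00039983  0.00017076 -0.00028408  0.00136069  0.00114348  0.00012197]
tau [ 9.60558136e-04 -3.72315681e+01  2.52409065e+01  1.69762142e-02
  1.05707450e-04  3.53322726e-06]
eef_pos [0.16831363 0.47017208 0.2414144 ]
tool_rot [ 8.17639540e-01  5.75729533e-01 -8.56179112e-04  5.95673786e-04]
ft_force [ 0.87560478 -0.49333908  0.09177691]
ft_torque [-0.00343628 -0.0765254  -0.05172603]
grip_width 0.0854209026041157
scene [[357.95956712   0.         254.51459961]
 [  0.         357.95956712 188.07393828]
 [  0.           0.           1.        ]] [-0.0542479  -0.85606183  0.734751  ] [ 0.82527424 -0.24433389  0.149158   -0.48680106]
top [[498.60378111   0.         252.29366319]
 [  0.         498.60378111 195.63172777]
 [  0.           0.           1.        ]] [-0.21425672 -0.10094965  1.63779139] [ 0.76316371 -0.59945583  0.1456546  -0.19240219]
```

View pics/scene0.png

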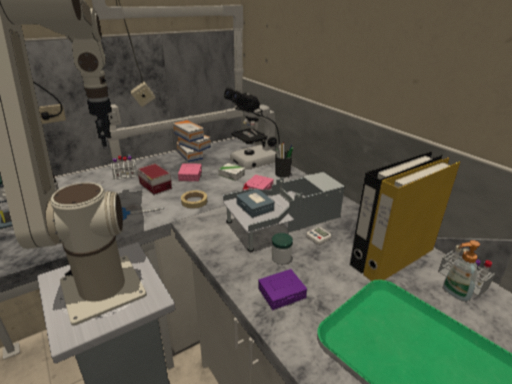

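View pics/top0.png

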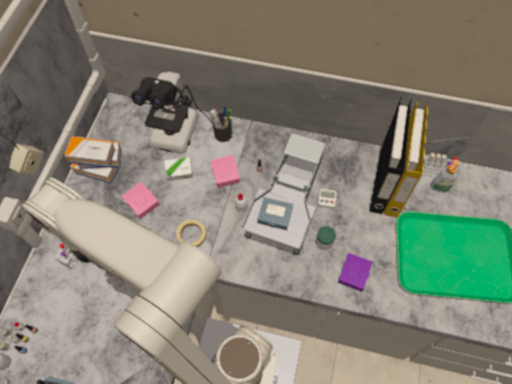

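Candidates for the box in the top picture are the blue-grey box on the chute (275,212), the purple box (355,272) and the pink boxes or pads (140,200) and (225,172). The blue-grey one matches the description. Next I'll check it in a close crop and a height map.

```bash
cat > h.py <<'E'
import numpy as np, cv2
from scipy.spatial.transform import Rotation as R
def cloud(c):
    K=c["camera_matrix"];z=c["range_z"].astype(float);v,u=np.mgrid[:z.shape[0],:z.shape[1]]
    P=np.stack([(u-K[0,2])/K[0,0]*z,(v-K[1,2])/K[1,1]*z,z],-1)
    return P@R.from_quat(c["rotation"]).as_matrix().T+c["eye"]
E
python3 - <<'E'
from h import *
c=np.load("top0.npz");P=cloud(c)
for u,v in[(275,212),(272,212),(290,175),(305,150),(327,237),(327,197),(240,200),(259,165),(355,272),(250,236),(295,247),(300,290),(285,190)]:
    print((u,v),P[v,u].round(3))
im=c["image"][120:270,225:350,::-1];cv2.imwrite("pics/crop.png",cv2.resize(im,None,fx=4,fy=4,interpolation=cv2.INTER_CUBIC))
s=np.load("scene0.npz");im=s["image"][160:280,190:360,::-1];cv2.imwrite("pics/crops.png",cv2.resize(im,None,fx=4,fy=4,interpolation=cv2.INTER_CUBIC))
# ortho maps
x0,x1,y0,y1=0.2,0.8,-0.35,0.25; res=.001
m=(P[...,0]>x0)&(P[...,0]<x1)&(P[...,1]>y0)&(P[...,1]<y1)
print(P[m].min(0),P[m].max(0))
for n,cc in(("top",c),("scene",s)):
    Q=cloud(cc);m=(Q[...,0]>x0)&(Q[...,0]<x1)&(Q[...,1]>y0)&(Q[...,1]<y1)
    for lo,hi in((.08,.09),(.105,.115),(.117,.126),(.128,.138)):
        q=Q[m];q=q[(q[:,2]>lo)&(q[:,2]<hi)];print(n,lo,len(q),q.mean(0).round(3) if len(q) else '')
E
```

```text
(275, 212) [0.521 0.014 0.12 ]
(272, 212) [0.521 0.024 0.115]
(290, 175) [ 0.696 -0.004  0.084]
(305, 150) [ 0.779 -0.038  0.137]
(327, 237) [ 0.489 -0.174  0.082]
(327, 197) [ 0.676 -0.15   0.016]
(240, 200) [0.558 0.147 0.079]
(259, 165) [0.732 0.12  0.049]
(355, 272) [ 0.406 -0.29   0.035]
(250, 236) [ 0.466  0.089 -0.001]
(295, 247) [ 0.427 -0.077  0.084]
(300, 290) [ 0.313 -0.123 -0.001]
(285, 190) [0.633 0.001 0.081]
[ 0.20003293 -0.34998578 -0.87455291] [0.79997608 0.24996098 0.32238687]
top 0.08 2026 [ 0.551 -0.019  0.085]
top 0.105 293 [ 0.574 -0.031  0.11 ]
top 0.117 688 [ 0.543 -0.004  0.122]
top 0.128 470 [ 0.744 -0.045  0.133]
scene 0.08 1267 [ 0.555 -0.028  0.085]
scene 0.105 520 [ 0.605 -0.042  0.109]
scene 0.117 654 [ 0.576 -0.02   0.121]
scene 0.128 393 [ 0.741 -0.062  0.133]
```

View pics/crop.png

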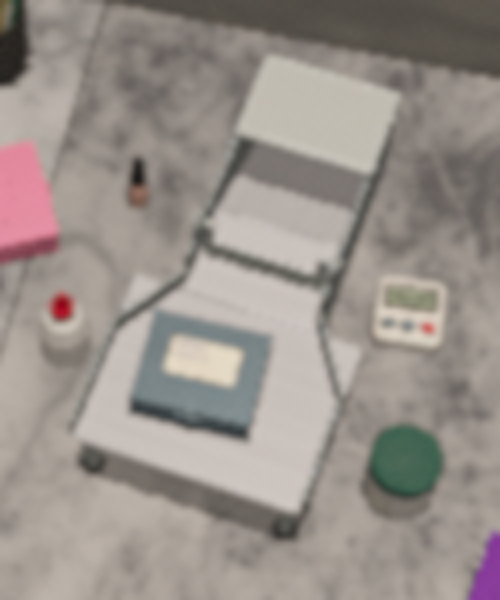

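View pics/crops.png

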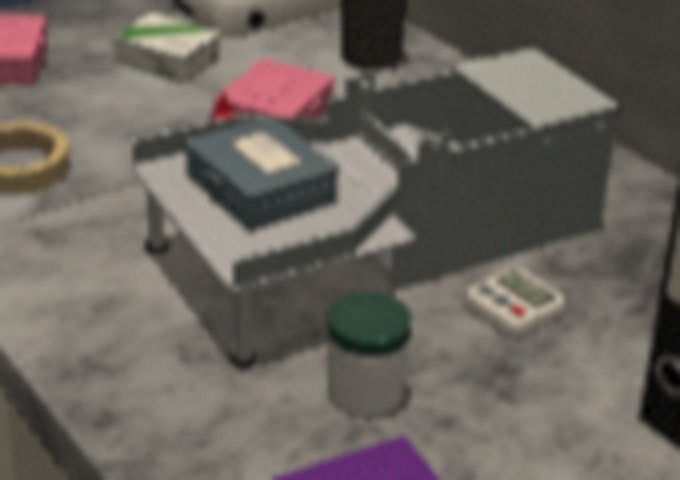

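The crops show the blue-grey box with its cream label on the infeed, with the lip and latch side facing the open end. The flap lies between the two ears, at about crop (205,235) and (325,270). Next I'll fit the chute and box poses.

```bash
python3 - <<'E'
from h import *
t=np.load("top0.npz");s=np.load("scene0.npz")
Q=np.concatenate([cloud(t).reshape(-1,3),cloud(s).reshape(-1,3)])
C=np.concatenate([t["image"].reshape(-1,3),s["image"].reshape(-1,3)]).astype(int)
src=np.repeat([0,1],len(Q)//2)
m=(Q[:,0]>.38)&(Q[:,0]<.9)&(abs(Q[:,1]+.02)<.17)&(Q[:,2]>.03)&(Q[:,2]<.16);Q,C,src=Q[m],C[m],src[m]
def rect(mm,name):
    p=Q[mm][:,:2].astype(np.float32)
    for k in(0,1):
        q=p[src[mm]==k]
        if len(q)>10:
            r=cv2.minAreaRect(q*1000);print(name,k,len(q),np.round(r[0],1),np.round(r[1],1),round(r[2],1))
z=Q[:,2];x=Q[:,0]
rect((z>.129)&(z<.139)&(x>.7),"cover")
bl=(C[:,2]-C[:,0]>8)
lab=(C.min(1)>150)
top=(z>.117)&(z<.127)&(x<.6)
rect(top,"boxtop")
rect((z>.08)&(z<.09)&(x<.6),"slide")
np.savez("fit.npz",Q=Q,C=C,src=src)
# chute yaw from top slideway rect; plot ortho
X0,Y0=.38,-.19
im=np.zeros((300*1,520,3),np.uint8)
im=np.zeros((340*2,480*2,3),np.uint8)
for k in range(len(Q)):
    u=int((Q[k,0]-.38)*1700);v=int((.15-Q[k,1])*1700)
    h=int((Q[k,2]-.03)/.13*255)
    if 0<=u<800 and 0<=v<590: cv2.circle(im,(u,v),2,tuple(int(a) for a in cv2.applyColorMap(np.uint8([[h]]),cv2.COLORMAP_JET)[0,0]),-1)
cv2.imwrite("pics/ortho.png",im[:590,:800])
E
```

```text
cover 0 637 [766.7 -31. ] [127.6 141.9] 83.8
cover 1 446 [765.9 -29.8] [131.5 137.7] 84.2
boxtop 0 632 [518.4  -9.2] [194.6 103.9] 80.5
boxtop 1 441 [522.6  13.2] [109.1  90.3] 89.5
slide 0 1379 [513.6 -19. ] [172.8 337.3] 0.0
slide 1 834 [518.6 -10.1] [325.1 167.3] 84.1
```

View pics/ortho.png

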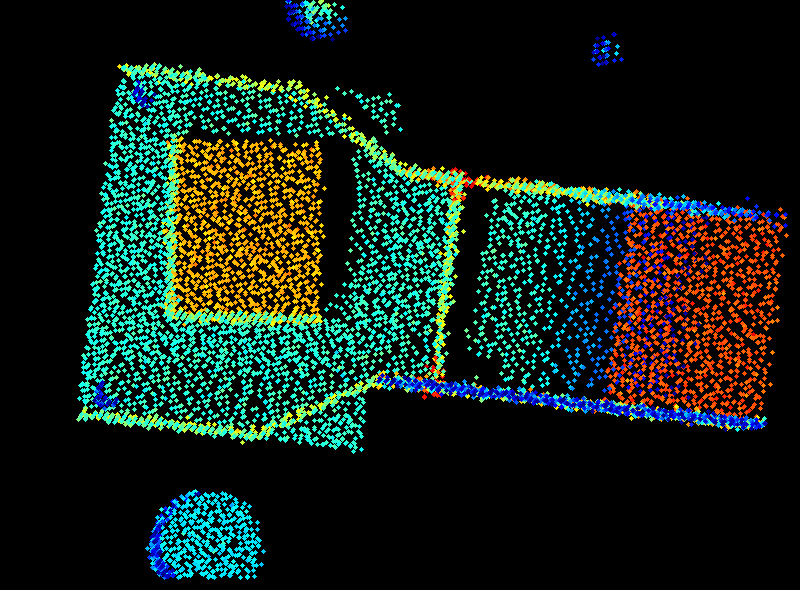

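```bash
cat > tf.py <<'E'
import numpy as np
def toC(p,ch): 
    c,s=np.cos(ch[2]),np.sin(ch[2]);d=np.asarray(p)[...,:2]-np.array(ch[:2]);return np.stack([c*d[...,0]+s*d[...,1],-s*d[...,0]+c*d[...,1]],-1)
E
python3 - <<'E'
from tf import *
from scipy.optimize import least_squares
f=np.load("fit.npz");Q=f["Q"];ch=np.array([.643,-.0153,np.radians(-6.4)])
z=Q[:,2]
for it in range(4):
    c=toC(Q,ch);x,y=c.T
    k=(z>.102)&(z<.113)&(x>-.195)&(x<-.105)&(abs(abs(y)-.1)<.008)
    w=(z>.09)&(z<.131)&(x>-.03)&(x<.09)&(abs(abs(y)-.0605)<.006)
    fl=(z>.092)&(z<.113)&(abs(x)<.012)&(abs(y)<.045)
    e=(abs(z-.085)<.004)&(abs(y)<.09)&(x<-.19)&(x>-.215)
    xe=[]
    def r(p):
        a=toC(Q,p); return np.r_[abs(a[k,1])-.101,abs(a[w,1])-.0605,a[fl,0]]
    s=least_squares(r,ch,loss="soft_l1",f_scale=.002);ch=s.x
    print(ch[:2].round(4),np.degrees(ch[2]).round(2),k.sum(),w.sum(),fl.sum(),"openend",np.percentile(x[e],1).round(4))
c=toC(Q,ch)
import cv2
t=(z>.1175)&(z<.127)&(abs(c[:,0]+.12)<.07)&(abs(c[:,1]-.018)<.063)
for k in(0,1):
    m=t&(f["src"]==k);r=cv2.minAreaRect((c[m]*1000).astype(np.float32));print(r)
m=(z>.09)&(z<.127)&(abs(c[:,0]+.12)<.07)&(abs(c[:,1]-.018)<.063)
print(cv2.minAreaRect((c[m]*1000).astype(np.float32)))
np.save("ch.npy",ch)
from workcell import bot
o=bot.get_obs();p=o["eef_pos"];print(toC(p,ch),p[2])
ch2=ch
cs,sn=np.cos(ch[2]),np.sin(ch[2])
tgt=np.array([cs*-.205-sn*.012+ch[0],sn*-.205+cs*.012+ch[1]]);print("tgt world",tgt)
E
```

```text
[ 0.6424 -0.0164] -6.94 174 651 131 openend -0.2075
[ 0.6424 -0.0165] -6.95 174 660 129 openend -0.2066
[ 0.6424 -0.0165] -6.95 174 660 129 openend -0.2065
[ 0.6424 -0.0165] -6.95 174 660 129 openend -0.2065
((-121.90940856933594, 15.556533813476562), (93.88272857666016, 104.8608169555664), 4.823916912078857)
((-121.65373229980469, 15.071453094482422), (88.68354034423828, 109.12718963623047), 6.432490825653076)
((-119.92933654785156, 18.169719696044922), (139.9267120361328, 125.2444839477539), 0.08589205145835876)
[-0.52939146  0.42580593] 0.24150263605087116
tgt world [0.44032345 0.02024416]
```

Request:
send_rows --increments '[[[-0.02, 0.015, 0, -6.4], [-0.04, 0.03, 0, -6.3], [-0.045, 0.035, 0, 0], [-0.045, 0.035, 0, 0], [-0.045, 0.035, 0, 0], [-0.045, 0.035, 0, 0], [-0.045, 0.035, 0, 0], [-0.03, 0.02, 0, 0]]]' --hand 0

```text
clock: 0.9
eef_pos: [0.3437, 0.1525, 0.2386]
tool_rot: [0.741, 0.671, -0.003, 0.001]
ft_force: [1.0, 0.1, -0.1]
grip_width: 0.0429
```

```bash
cat > st.py <<'E'
from tf import *
from scipy.spatial.transform import Rotation as R
from workcell import bot
ch=np.load("ch.npy");o=bot.get_obs();p=o["eef_pos"]
M=R.from_quat(o["tool_rot"]).as_matrix();hx=np.degrees(np.arctan2(M[1,0],M[0,0]))
print("t",round(o["clock"],2),"chute",(toC(p,ch)*1000).round(1),"z",round(p[2]*1000,1),"xhead-want",round(hx-90-np.degrees(ch[2]),2),"zaxis",M[:,2].round(3),"F",o["ft_force"].round(1),"w",round(o["grip_width"],4))
E
python3 st.py
```

```text
t 0.9 chute [-316.9  131.6] z 238.6 xhead-want 1.24 zaxis [-0.003 -0.005 -1.   ] F [ 1.   0.1 -0.1] w 0.0429
```

Request:
send_rows --increments '[[[-0.03, 0.028, 0, 0.6], [-0.03, 0.03, 0, 0.6], [-0.03, 0.028, -0.0, 0], [-0.02, 0.02, 0, 0], [-0.01, 0.01, 0.0, 0], [0, 0, 0.02, 0], [0, 0, 0.02, 0], [0, 0, 0, 0]]]'

```text
clock: 1.7
eef_pos: [0.449, 0.0069, 0.1957]
tool_rot: [0.753, 0.658, -0.004, 0.0]
ft_force: [-0.1, -0.6, 0.1]
grip_width: 0.0424
```

```bash
python3 st.py
```

```text
t 1.7 chute [-194.8   -0.2] z 195.7 xhead-want -0.71 zaxis [-0.005 -0.005 -1.   ] F [-0.1 -0.6  0.1] w 0.0424
```

Request:
send_rows --increments '[[[0.006, -0.007, 0, -0.7], [0.005, -0.007, 0, 0], [0, 0, 0.015, 0], [0, 0, 0.02, 0], [0, 0, 0.02, 0], [0, 0, 0.006, 0], [0, 0, 0, 0], [0, 0, 0, 0]]]'

```text
clock: 2.5
eef_pos: [0.4361, 0.0246, 0.1402]
tool_rot: [0.746, 0.666, 0.0, 0.003]
ft_force: [-0.8, 0.5, -0.2]
grip_width: 0.0424
```

```bash
python3 st.py; python3 - <<'E'
from h import *
from workcell import viewer
for n,(a,b,c,d) in {"scene":(150,280,180,350),"top":(120,270,225,350)}.items():
    k=viewer.camera(n);cv2.imwrite(f"pics/{n}1.png",cv2.resize(k["image"][a:b,c:d,::-1],None,fx=4,fy=4,interpolation=cv2.INTER_CUBIC)[:600])
    np.savez(n+"1.npz",**k)
E
```

```text
t 2.5 chute [-209.7   15.8] z 140.2 xhead-want 0.4 zaxis [ 0.005 -0.004 -1.   ] F [-0.8  0.5 -0.2] w 0.0424
```

View pics/scene1.png

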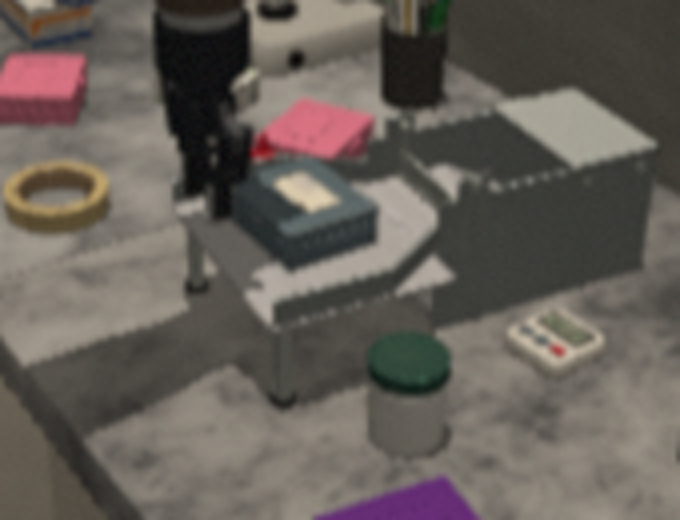

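View pics/top1.png

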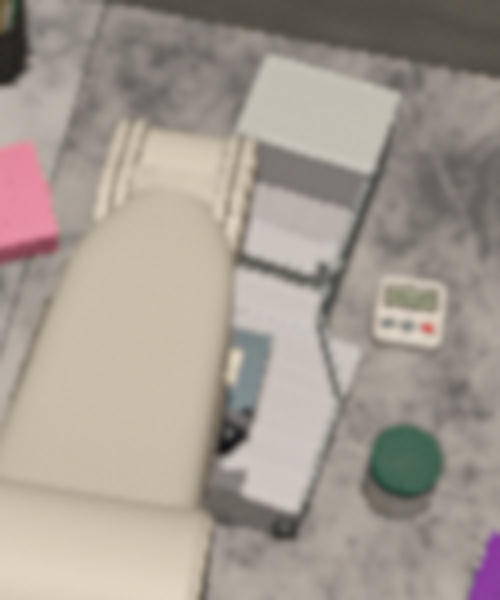

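The gripper stands behind the box with two black fingers, at about scene crop (190-235,190). Now I'll measure the fingertip height and the front face of the fingers from the depth.

```bash
python3 - <<'E'
from h import *; from tf import *
ch=np.load("ch.npy")
k=np.load("scene1.npz");P=cloud(k).reshape(-1,3);C=k["image"].reshape(-1,3).astype(int)
c=toC(P,ch);m=(C.max(1)<60)&(c[:,0]>-.26)&(c[:,0]<-.16)&(abs(c[:,1]-.015)<.07)&(P[:,2]>.09)&(P[:,2]<.25)
for z0 in np.arange(.10,.2,.01):
    q=m&(P[:,2]>=z0)&(P[:,2]<z0+.01)
    if q.sum()>3: print(round(z0,2),q.sum(),"x",np.percentile(c[q,0],[3,97]).round(3),"y",np.percentile(c[q,1],[3,50,97]).round(3))
print(np.sort(P[m,2])[:12].round(4))
E
```

```text
0.1 27 x [-0.168 -0.161] y [-0.027  0.003  0.05 ]
0.11 38 x [-0.169 -0.161] y [-0.035  0.016  0.049]
0.12 14 x [-0.167 -0.161] y [-0.017  0.014  0.045]
0.13 10 x [-0.217 -0.198] y [-0.     0.036  0.039]
0.14 30 x [-0.218 -0.204] y [-0.024  0.033  0.04 ]
0.15 28 x [-0.217 -0.202] y [-0.021 -0.011  0.039]
0.16 20 x [-0.218 -0.203] y [-0.023  0.013  0.041]
0.17 19 x [-0.22  -0.196] y [-0.038 -0.014  0.041]
0.18 45 x [-0.22  -0.198] y [-0.04  -0.031  0.055]
0.19 37 x [-0.224 -0.198] y [-0.042 -0.011  0.063]
[0.09   0.0902 0.0906 0.0911 0.0912 0.0915 0.0921 0.0922 0.0922 0.0931
 0.0932 0.0935]
```

Request:
send_rows --increments '[[[0, 0, 0.014, 0.4], [0, 0, 0.013, 0], [0, 0, 0, 0], [0, 0.005, 0, 0], [0, 0.006, 0, 0], [0, 0.006, 0, 0], [0, 0.005, 0, 0], [0, 0, 0, 0]]]'

```text
clock: 3.4
eef_pos: [0.4659, 0.0216, 0.1194]
tool_rot: [0.749, 0.663, 0.006, 0.007]
ft_force: [-0.2, -0.9, 0.1]
grip_width: 0.043
```

```bash
python3 st.py
```

```text
t 3.4 chute [-179.8   16.5] z 119.4 xhead-want -0.06 zaxis [ 0.018 -0.003 -1.   ] F [-0.2 -0.9  0.1] w 0.043
```

Request:
send_rows --increments '[[[0, 0, 0.006, 0], [0, 0, 0, 0], [0, 0.004, 0, 0], [0, 0.005, 0, 0], [-0.002, 0.005, 0, 0], [-0.003, 0.005, 0, 0], [-0.003, 0.005, 0, 0], [0, 0, 0, 0]]]'

```text
clock: 4.2
eef_pos: [0.4902, 0.0099, 0.113]
tool_rot: [0.749, 0.663, 0.005, 0.007]
ft_force: [-0.2, 0.5, 0.1]
grip_width: 0.043
```

```bash
python3 st.py;python3 - <<'E'
from h import *
from workcell import viewer
for n,(a,b,c,d) in {"scene":(150,280,180,350),"top":(120,270,225,350)}.items():
    k=viewer.camera(n);cv2.imwrite(f"pics/{n}2.png",cv2.resize(k["image"][a:b,c:d,::-1],None,fx=4,fy=4,interpolation=cv2.INTER_CUBIC)[:600])
    np.savez(n+"2.npz",**k)
E
```

```text
t 4.2 chute [-154.2    7.8] z 113.0 xhead-want -0.04 zaxis [ 0.016 -0.003 -1.   ] F [-0.2  0.5  0.1] w 0.043
```

View pics/scene2.png

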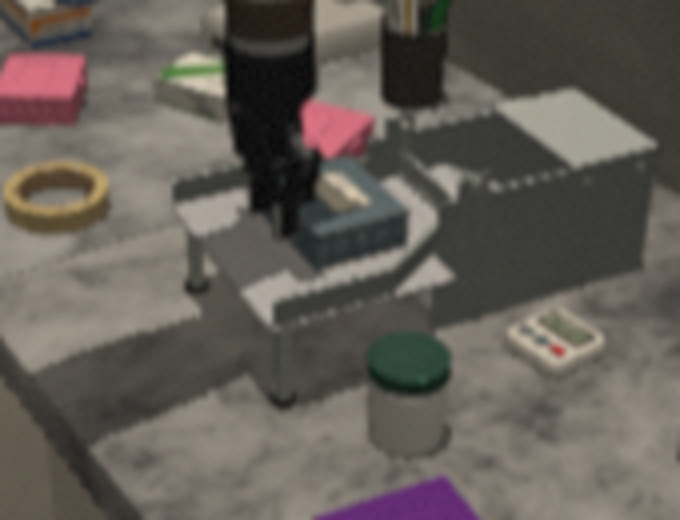

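View pics/top2.png

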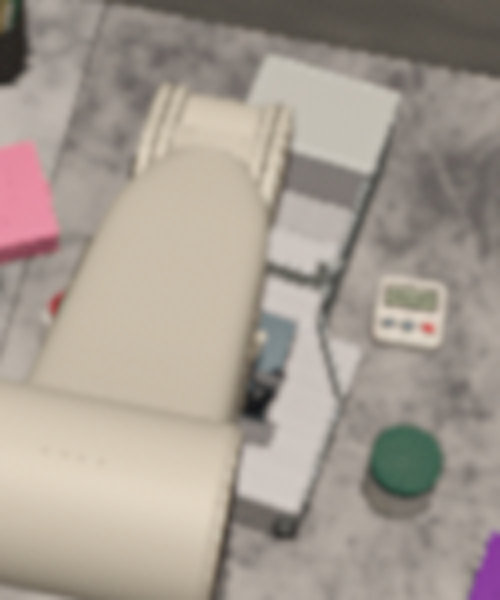

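The box has moved forward and straightened, with the fingers on its rear face. Measuring it now.

```bash
cat > bx.py <<'E'
import sys
from h import *; from tf import *
ch=np.load("ch.npy")
k=np.load(sys.argv[1]);P=cloud(k).reshape(-1,3);C=k["image"].reshape(-1,3).astype(int)
c=toC(P,ch);m=(P[:,2]>.1175)&(P[:,2]<.127)&(c[:,0]>-.15)&(c[:,0]<.1)&(abs(c[:,1])<.075)&(C.max(1)>65)&((C[:,2]-C[:,0]>3)|(C.min(1)>110))
print(m.sum(),cv2.minAreaRect((c[m]*1000).astype(np.float32)))
print(np.percentile(c[m]*1000,[1,99],axis=0).round(1))
# right side face line
s=(P[:,2]>.09)&(P[:,2]<.117)&(c[:,0]>-.13)&(c[:,0]<-.05)&(c[:,1]<0)&(c[:,1]>-.07)&((C[:,2]-C[:,0]>3))
if s.sum()>20:
    b=np.polyfit(c[s,0],c[s,1],1);print("side",s.sum(),np.degrees(np.arctan(b[0])),np.polyval(b,c[s,0].mean())*1000)
E
python3 bx.py scene2.npz
```

```text
203 ((-95.41261291503906, 3.793224334716797), (86.94549560546875, 104.57239532470703), 1.601779818534851)
[[-134.7  -47.8]
 [ -53.1   56.3]]
side 116 2.690231702426649 -45.995560033993414
```

Request:
send_rows --increments '[[[-0.003, 0.005, 0, 0], [-0.003, 0.005, 0, 0], [-0.002, 0.005, 0, 0], [0, 0.005, 0, 0], [0, 0.006, 0, 0], [0, 0.006, 0, 0], [0, 0.004, 0, 0], [0, 0, 0, 0]]]'

```text
clock: 5.1
eef_pos: [0.527, -0.0032, 0.1132]
tool_rot: [0.749, 0.663, 0.005, 0.006]
ft_force: [-0.1, -0.7, 0.3]
grip_width: 0.0425
```

```bash
cat > look.sh <<'E'
python3 st.py;python3 - <<X
from h import *
from workcell import viewer
n="scene";a,b,c,d=150,280,180,350
k=viewer.camera(n);cv2.imwrite(f"pics/{n}$1.png",cv2.resize(k["image"][a:b,c:d,::-1],None,fx=4,fy=4,interpolation=cv2.INTER_CUBIC)[:600])
np.savez(f"{n}$1.npz",**k)
X
python3 bx.py scene$1.npz
E
bash look.sh 3
```

```text
t 5.1 chute [-116.1   -0.8] z 113.2 xhead-want -0.02 zaxis [ 0.015 -0.003 -1.   ] F [-0.1 -0.7  0.3] w 0.0425
184 ((-40.153804779052734, -12.999717712402344), (127.74225616455078, 63.24205780029297), 55.94587707519531)
[[-96.3 -57.8]
 [-15.3  45. ]]
side 110 -11.974832765967985 -51.1849237617456
```

View pics/scene3.png

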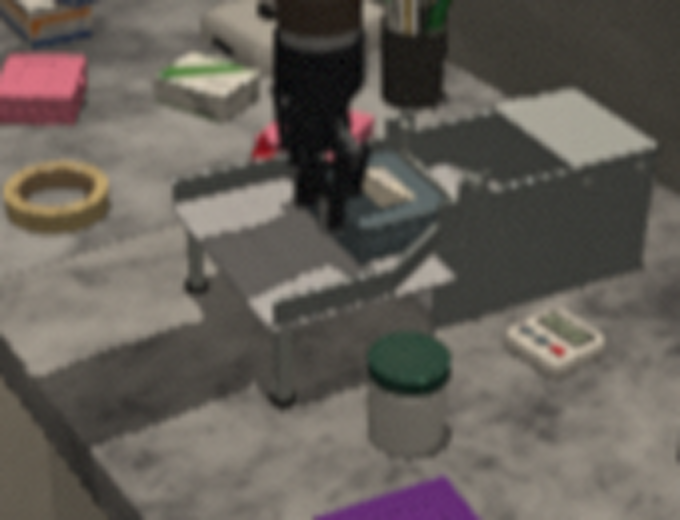

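The nose has entered the throat, at about (440,200). I'll push straight on and watch the force.

Request:
send_rows --increments '[[[0, 0.004, 0, 0], [0, 0.005, 0, 0], [0, 0.005, 0, 0], [0, 0.005, 0, 0], [0, 0.005, 0, 0], [0, 0.005, 0, 0], [0, 0.005, 0, 0], [0, 0, 0, 0]]]'

```text
clock: 5.95
eef_pos: [0.5625, -0.0075, 0.1133]
tool_rot: [0.749, 0.663, 0.004, 0.005]
ft_force: [0.1, -0.3, 0.5]
grip_width: 0.0428
```

```bash
bash look.sh 4
```

```text
t 5.95 chute [-80.3  -0.7] z 113.3 xhead-want 0.0 zaxis [ 0.013 -0.003 -1.   ] F [ 0.1 -0.3  0.5] w 0.0428
133 ((-10.07436752319336, -11.067848205566406), (131.5481719970703, 46.18815231323242), 54.45682144165039)
[[-60.2 -55.6]
 [ 20.4  46.4]]
side 47 -41.86947094007767 -48.07742693409974
```

View pics/scene4.png

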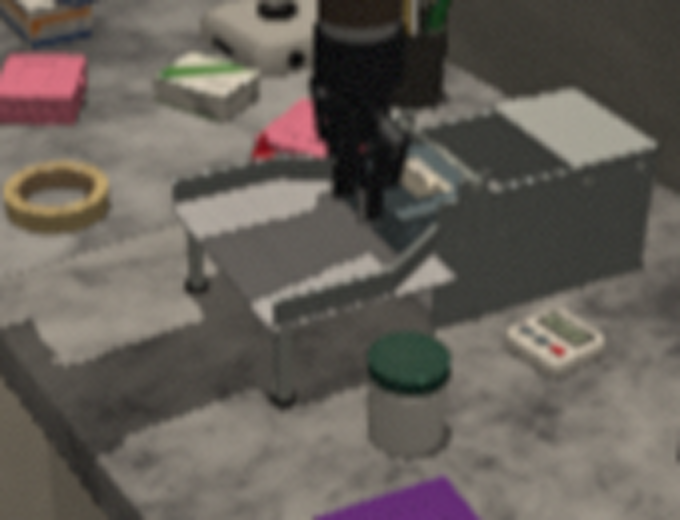

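The flap panel is now lifting over the box nose, at about (460,165). Pushing on.

Request:
send_rows --increments '[[[0, 0.004, 0, 0], [0, 0.004, 0, 0], [0, 0.004, 0, 0], [0, 0.005, 0, 0], [0, 0.005, 0, 0], [0, 0.005, 0, 0], [0, 0.005, 0, 0], [0, 0.003, 0, 0]]]'

```text
clock: 6.8
eef_pos: [0.5992, -0.0119, 0.1134]
tool_rot: [0.749, 0.663, 0.003, 0.005]
ft_force: [-1.2, 0.2, 0.0]
grip_width: 0.0426
```

```bash
bash look.sh 5
```

```text
t 6.8 chute [-43.4  -0.7] z 113.4 xhead-want 0.01 zaxis [ 0.011 -0.003 -1.   ] F [-1.2  0.2  0. ] w 0.0426
47 ((38.074195861816406, -14.991081237792969), (111.80870056152344, 60.36470031738281), 51.60713195800781)
[[-17.9 -48. ]
 [ 57.5  45.6]]
```

View pics/scene5.png

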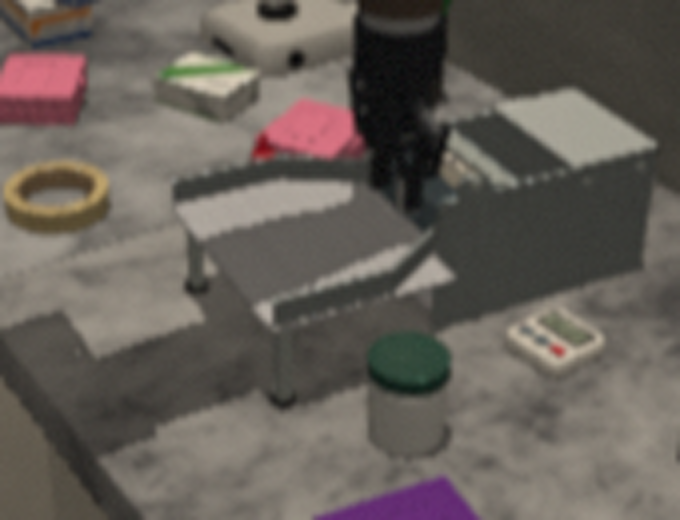

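Request:
send_rows --increments '[[[0, 0.004, 0, 0], [0, 0.004, 0, 0], [0, 0.004, 0, 0], [0, 0.004, 0, 0], [0, 0.004, 0, 0], [0, 0.004, 0, 0], [0, 0.004, 0, 0], [0, 0.003, 0, 0]]]'

```text
clock: 7.65
eef_pos: [0.6327, -0.016, 0.1139]
tool_rot: [0.749, 0.663, 0.003, 0.005]
ft_force: [-1.2, 0.2, 1.1]
grip_width: 0.042
```

```bash
bash look.sh 6
```

```text
t 7.65 chute [-9.7 -0.8] z 113.9 xhead-want 0.01 zaxis [ 0.012 -0.003 -1.   ] F [-1.2  0.2  1.1] w 0.042
96 ((67.83259582519531, -0.10525894165039062), (47.97029495239258, 94.07929992675781), 0.9310320615768433)
[[ 46.4 -45.9]
 [ 91.9  45.1]]
```

View pics/scene6.png

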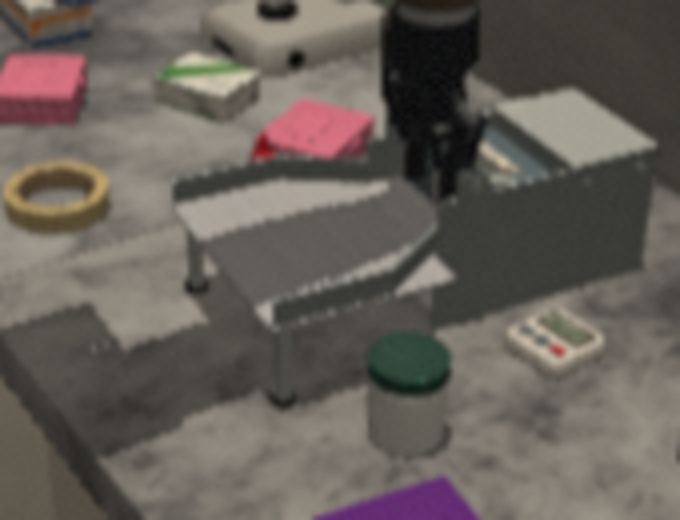

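Request:
send_rows --increments '[[[0, 0.004, 0, 0], [0, 0.004, 0, 0], [0, 0.003, 0, 0], [0, 0.002, 0, 0], [0, 0, 0, 0], [0, 0, 0, 0], [0, 0, 0, 0], [0, 0, 0, 0]]]'

```text
clock: 8.5
eef_pos: [0.6477, -0.0178, 0.1143]
tool_rot: [0.749, 0.663, 0.004, 0.005]
ft_force: [0.5, -0.5, 0.7]
grip_width: 0.0425
```

```bash
bash look.sh 7
```

```text
t 8.5 chute [ 5.5 -0.7] z 114.3 xhead-want 0.01 zaxis [ 0.013 -0.003 -1.   ] F [ 0.5 -0.5  0.7] w 0.0425
0 ((0.0, 0.0), (0.0, 0.0), 0.0)Traceback (most recent call last):
  File "bx.py", line 7, in <module>
    print(np.percentile(c[m]*1000,[1,99],axis=0).round(1))
          ~~~~~~~~~~~~~^^^^^^^^^^^^^^^^^^^^^^^^^
    return _quantile_unchecked(
        a, q, axis, out, overwrite_input, method, keepdims, weights)
    return _ureduce(a,
                    func=_quantile_ureduce_func,
    ...<5 lines>...
                    overwrite_input=overwrite_input,
                    method=method)
    r = func(a, **kwargs)
    result = _quantile(arr,
                       quantiles=q,
    ...<2 lines>...
                       out=out,
                       weights=wgt)
    slices_having_nans = np.isnan(arr[-1, ...])
                                  ~~~^^^^^^^^^
IndexError: index -1 is out of bounds for axis 0 with size 0
```

View pics/scene7.png

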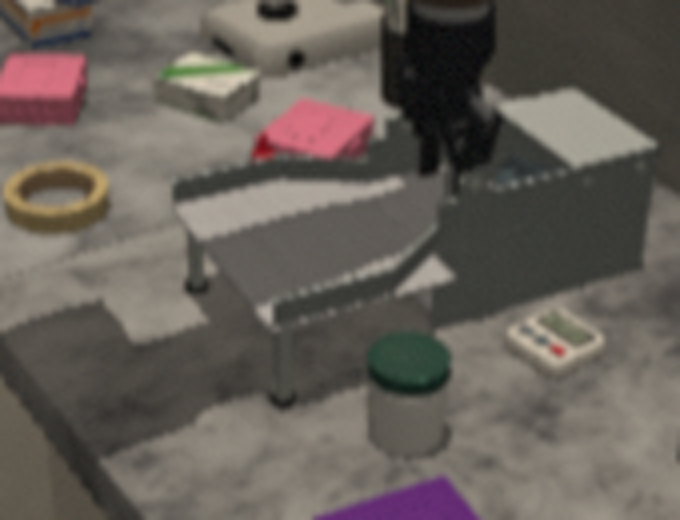

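The box has dropped out of view into the bin, with only a bluish patch left at (515,170). Now I'll draw the fingers back level.

Request:
send_rows --increments '[[[0, -0.005, 0, 0], [0, -0.007, 0, 0], [0, -0.01, 0, 0], [0, -0.012, 0, 0], [0, -0.015, 0, 0], [0, -0.02, 0, 0], [0, -0.025, 0, 0], [0, -0.02, 0, 0]]]'

```text
clock: 9.35
eef_pos: [0.5297, -0.0036, 0.1128]
tool_rot: [0.749, 0.663, 0.005, 0.007]
ft_force: [0.1, -0.7, -0.0]
grip_width: 0.0429
```

Request:
send_rows --increments '[[[0, -0.02, -0.01, 0], [0, -0.02, -0.02, 0], [0, -0.02, -0.03, 0], [0, -0.02, -0.03, 0], [0, -0.02, -0.02, 0], [0, -0.01, 0, 0], [0, 0, 0, 0], [0, 0, 0, 0]]]'

```text
clock: 10.15
eef_pos: [0.4068, 0.0111, 0.2239]
tool_rot: [0.748, 0.663, 0.005, 0.006]
ft_force: [0.1, -0.5, -0.0]
grip_width: 0.0424
```

```bash
python3 st.py; python3 - <<'E'
from h import *
from tf import *
from workcell import viewer
ch=np.load("ch.npy")
for n,(a,b,c,d) in {"scene":(150,280,180,350),"top":(120,270,225,350)}.items():
    k=viewer.camera(n);cv2.imwrite(f"pics/{n}8.png",cv2.resize(k["image"][a:b,c:d,::-1],None,fx=4,fy=4,interpolation=cv2.INTER_CUBIC)[:600])
    np.savez(n+"8.npz",**k)
    P=cloud(k).reshape(-1,3);q=toC(P,ch);C=k["image"].reshape(-1,3).astype(int)
    f=(abs(q[:,1])<.042)&(abs(q[:,0])<.03)&(P[:,2]>.092)&(P[:,2]<.125)
    print(n,"flap",f.sum(),(q[f,0].mean()*1000).round(1) if f.sum() else "", np.polyfit(P[f,2],q[f,0],1) if f.sum()>20 else "")
    b=(q[:,0]>.05)&(q[:,0]<.2)&(abs(q[:,1])<.055)&(P[:,2]<.125)&(C[:,2]-C[:,0]>5)
    print("blue",b.sum(),np.percentile(np.c_[q,P[:,2]][b],[3,50,97],axis=0).round(3) if b.sum() else "")
E
```

```text
t 10.15 chute [-237.1   -1.2] z 223.9 xhead-want 0.02 zaxis [ 0.016 -0.003 -1.   ] F [ 0.1 -0.5 -0. ] w 0.0424
scene flap 58 -0.1 [ 0.06369401 -0.006827  ]
blue 17 [[0.101 0.017 0.069]
 [0.107 0.035 0.077]
 [0.115 0.046 0.086]]
top flap 65 1.2 [-0.08765272  0.01017586]
blue 194 [[ 0.1   -0.048  0.063]
 [ 0.109 -0.013  0.08 ]
 [ 0.125  0.023  0.092]]
```

View pics/scene8.png

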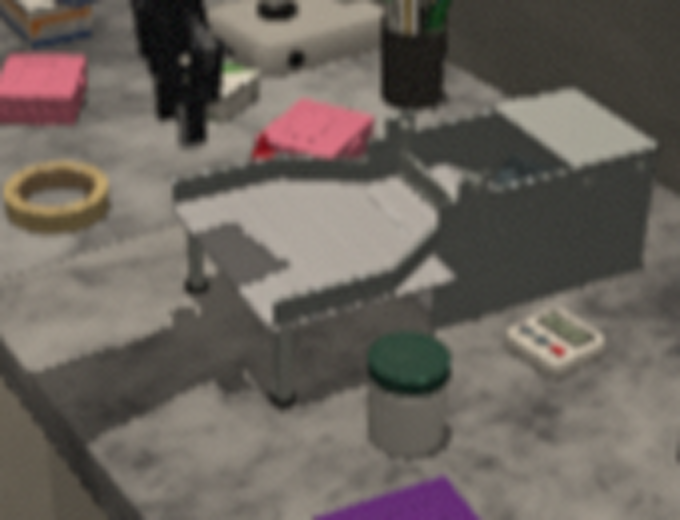

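View pics/top8.png

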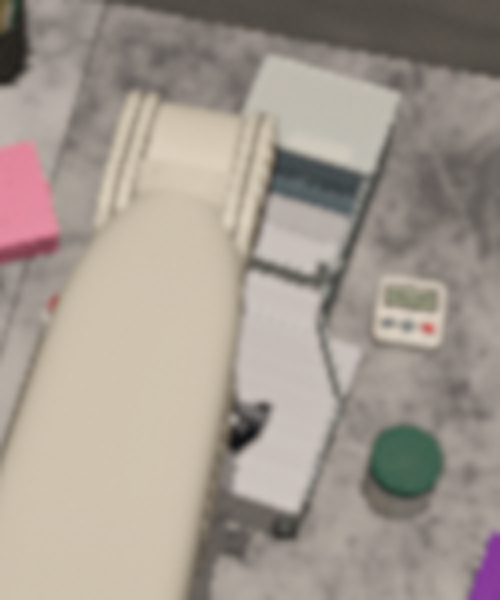

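The box lies on the ramp. Its rear upper edge measures x of about 0.10–0.11, z of about 0.09, which puts the origin near x = 0.13, z = 0.036. The flap panel is vertical at x of about 0. I'll wait one idle call, then check the bystanders against the first pictures.

Request:
send_rows --increments '[[[0, -0.01, -0.02, 0], [0, 0, 0, 0], [0, 0, 0, 0], [0, 0, 0, 0], [0, 0, 0, 0], [0, 0, 0, 0], [0, 0, 0, 0], [0, 0, 0, 0]]]'

```text
clock: 11.05
eef_pos: [0.3972, 0.0118, 0.2369]
tool_rot: [0.749, 0.663, 0.0, 0.002]
ft_force: [0.2, -0.1, 0.5]
grip_width: 0.0426
```

```bash
python3 st.py; python3 - <<'E'
from h import *; from tf import *
from workcell import viewer,order
ch=np.load("ch.npy")
k=viewer.camera("scene");t=viewer.camera("top");P=cloud(k).reshape(-1,3);C=k["image"].reshape(-1,3).astype(int)
k0=np.load("scene0.npz");t0=np.load("top0.npz")
def med(kk,box,lo,hi):
    P=cloud(kk).reshape(-1,3);m=(abs(P[:,0]-box[0])<.05)&(abs(P[:,1]-box[1])<.05)&(P[:,2]>lo)&(P[:,2]<hi)
    return m.sum(),np.median(P[m],0).round(4) if m.sum() else None
for n,b,lo,hi in(("jar",(.489,-.174),.07,.085),("timer",(.676,-.15),.01,.024),("bottle",(.558,.15),.08,.11),("dropper",(.732,.12),.03,.08)):
    print(n,"scene",med(k0,b,lo,hi),med(k,b,lo,hi),"top",med(t0,b,lo,hi),med(t,b,lo,hi))
for n,kk in(("s",k),("t",t)):
    P=cloud(kk).reshape(-1,3);q=toC(P,ch);C=kk["image"].reshape(-1,3).astype(int)
    b=(q[:,0]>.05)&(q[:,0]<.2)&(abs(q[:,1])<.055)&(P[:,2]<.125)&(C[:,2]-C[:,0]>5)
    f=(abs(q[:,1])<.042)&(abs(q[:,0])<.03)&(P[:,2]>.092)&(P[:,2]<.125)
    print(n,b.sum(),np.median(np.c_[q,P[:,2]][b],0).round(3),"flap x",q[f,0].mean().round(4))
E
```

```text
t 11.05 chute [-246.8   -1.6] z 236.9 xhead-want -0.04 zaxis [ 0.003 -0.003 -1.   ] F [ 0.2 -0.1  0.5] w 0.0426
jar scene (np.int64(248), array([ 0.4996, -0.1735,  0.0763])) (np.int64(245), array([ 0.499 , -0.1739,  0.0762])) top (np.int64(261), array([ 0.499 , -0.171 ,  0.0769])) (np.int64(258), array([ 0.5008, -0.171 ,  0.0773]))
timer scene (np.int64(236), array([ 0.6712, -0.1571,  0.0159])) (np.int64(233), array([ 0.6718, -0.1559,  0.0162])) top (np.int64(259), array([ 0.6737, -0.1523,  0.017 ])) (np.int64(261), array([ 0.6743, -0.1503,  0.0165]))
bottle scene (np.int64(46), array([0.5617, 0.1418, 0.0987])) (np.int64(69), array([0.5343, 0.1036, 0.0936])) top (np.int64(52), array([0.5636, 0.146 , 0.0901])) (np.int64(2), array([0.5709, 0.1592, 0.0873]))
dropper scene (np.int64(0), None) (np.int64(0), None) top (np.int64(35), array([0.7359, 0.1195, 0.0514])) (np.int64(0), None)
s 17 [0.108 0.034 0.079] flap x 0.0002
t 197 [ 0.109 -0.011  0.081] flap x 0.0009
```

```bash
python3 - <<'E'
from h import *
from workcell import viewer
k=viewer.camera("scene")
for kk in(np.load("scene0.npz"),k):
    P=cloud(kk).reshape(-1,3);C=kk["image"].reshape(-1,3).astype(int)
    m=(abs(P[:,0]-.56)<.05)&(abs(P[:,1]-.15)<.035)&(P[:,2]>.075)&(P[:,2]<.112)&(C[:,0]-C[:,1]>50);print(m.sum(),np.median(P[m],0).round(4))
cv2.imwrite("pics/sc9.png",cv2.resize(k["image"][150:280,180:350,::-1],None,fx=4,fy=4))
E
```

```text
23 [0.5686 0.1455 0.0908]
25 [0.5686 0.1459 0.0901]
```

Request:
send_rows --increments '[[[0.04, -0.02, -0.01, 0], [0.04, -0.02, 0, 0], [0.04, -0.02, 0, 0], [0.04, -0.02, 0, 0], [0.04, -0.02, 0, 0], [0.04, -0.02, 0, 0], [0.04, -0.02, 0, 0], [0.02, 0, 0, 0]]]'

```text
clock: 12.0
eef_pos: [0.2953, 0.3359, 0.248]
tool_rot: [0.753, 0.658, 0.004, 0.004]
ft_force: [-0.2, -1.2, 0.4]
grip_width: 0.0424
```

```bash
python3 st.py; python3 - <<'E'
from h import *
from workcell import viewer
k=viewer.camera("top");cv2.imwrite("pics/top9.png",cv2.resize(k["image"][120:270,225:350,::-1],None,fx=4,fy=4))
E
```

```text
t 12.0 chute [-387.1  307.8] z 248.0 xhead-want -0.77 zaxis [ 0.011  0.    -1.   ] F [-0.2 -1.2  0.4] w 0.0424
```

View pics/top9.png

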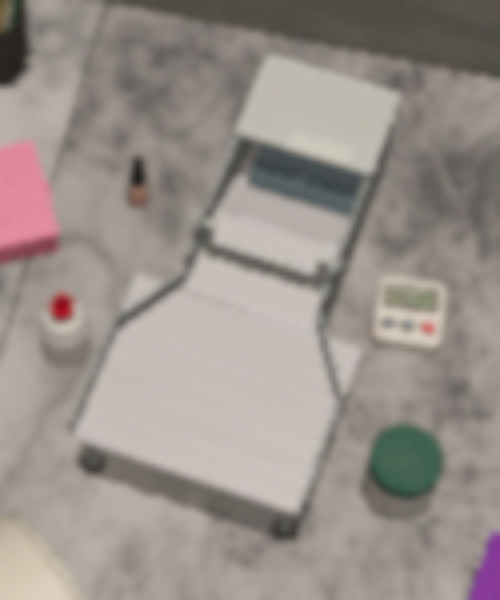

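The box is in the bin with its rear at about (305,180), the flap hangs shut, and the bottle, dropper, timer and jar are where they started. Handing in.

```bash
python3 -c "
from workcell import order
print(order.job_done())"
```

```text
the job is handed in; nothing more can be done
None
```

The slide box is in the bin, the flap hangs shut, and I handed the job in at about 12 s (limit 43 s). No verdict is reported. I pushed the box with the half-open fingers along the slideway, under the flap and over the edge. Then I drew the fingers back level and moved the arm clear.

**Last checks:**
- **Box:** it lies on the ramp. Its origin is only inferred from the visible rear edge, at about x = 0.13 m, z = 0.036 m in the chute frame. Its reading stayed the same between two looks 0.9 s apart.
- **Flap:** the panel sits at x of about 0–1 mm and vertical within noise.
- **Bystanders:** the jar, timer and bottle were within about 2 mm of their first readings. I compared the dropper by eye only, because the arm blocked its depth reading.
- **Forces:** force readings at the end of each move stayed below about 2 N.

**Checks that failed or disagreed:**
- My box fit was unreliable inside the throat and gave nothing once the box had dropped, so I judged those stages by picture and finger position.
- One bottle reading was off because it picked up the kerb; redoing it on the red cap showed no shift.

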